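# Lift a clean filter out of its snap-cover stand with tongs

## Robot

A 6-joint arm with a two-finger parallel gripper is mounted at the origin on the work surface. World frame = base frame: x ahead of the robot, y to its left, z up, the work surface at z = 0. Lengths are in m, angles in rad, forces in N, time in s.
With the tool pointing down it reaches from about 0.425 to 0.95 m from the base axis. Payload 3.5 kg.
Tool frame: the origin (TCP) lies at the very end of the fingers, on their centre line; the grasp point (between the pads) lies 19 mm behind it (tcp_to_grasp is the distance from the TCP to the grasp point, in m); z points along the fingers, y is the direction in which the jaws open and shut (so a half turn about z gives the same grasp; the last joint's range is limited). The gripper opens to 85 mm and grips with 20 to 120 N. Pads are 22 mm wide; open, the fingers measure 114 mm over their backs; the gripper's body (76 mm by 85 mm) begins 54 mm behind the grasp point. The pads swing forward as they close: fully open they stand 13 mm farther back than shut.
Start: joints at [0.978, 0.286, 1.577, -0, 1.279, -0.15], TCP at [0.289, 0.61, 0.231] pointing down, gripper open.
Joint ranges: [-2.77, 2.77], [-0.9, 2.22], [0.21, 2.48], [-1.53, 4.67], [0.24, 2.81], [-2.84, 2.84]. Speed limits (rad/s): [2.79, 2.79, 3.14, 3.14, 3.14, 3.14].

## Interface

Orientations are given as a unit quaternion [x, y, z, w].
In Python, from plant import * gives the robot as it stands. The module is installed in compiled form; this text tells all that it offers.
- The arm moves only by the tool arm_command, never from a script. Its argument "steps" is a list of rows, each a list of 3 entries, a list of its own where there are three numbers: the turn, a rotation vector about the tool's x, y, z in rad, then the shift along the tool's x, y, z in m, then the gripper command: -1 is shut, 1 is fully open, values between are in proportion. A call has 1 to 12 rows; each row is the pose to reach, as a shift and turn from the pose measured when the call began, along the tool's axes at that moment; what a row does not reach only later rows make up. A row lasts 1/8 s, in which the tool goes at most 62.5 mm and 10.7 degrees, less where a joint would pass 70% of its speed; a pose out of reach is approached as far as the arm can. A call with a gripper value outside its range is refused whole. The fingers move at their own pace and stop on an object; "force" is the grip in N (left out, the last holds). Time passes only in rows, so rows that repeat a pose let the fingers close. It gives the time, the measured TCP pose, the force and the opening at its end, in the units of the state.
- get_state(): the state, without advancing time (a new reading comes with each control period).
- read_camera(name): name is "scene" or "top" or "wrist"; returns a dict with "frame" (420x560x3 uint8, red, green, blue), "vfov" (degrees; the focal length in pixels is half the picture's height over the tangent of half this angle, whatever the lens; pixels are square), "cx", "cy" (the principal point, pixels), "dist" ([k1, k2, p1, p2, k3] as OpenCV has them; the pictures are not rectified), "position" and "rotation" of the camera in the world; the wrist camera has in their place "mount" (4x4, takes a point from camera to tool coordinates, whose origin is the TCP and whose axes are the flange's). Camera axes: x right, y up, looking along -z (the intrinsics and any distortion apply to the point x, -y, -z); pixel columns grow to the right and rows downward; lengths in m; the calibration is good to about 2 mm. A picture is of the moment at which its call begins: read the wrist's pose just before it. There is no depth.
- sign_off(): hands the job in, once; it reports no verdict.
The state is a dict: "time": time; "qpos": joint angles; "dq": joint speeds; "joint_efforts": joint torques, N m; "eef_pos": TCP position; "tcp_rot": TCP orientation; "contact_force": force on the tool from outside, world axes, zero at the start; "wrist_torque": the same for the moment, N m; "opening": opening from 0.0 (shut) to 1.0 (fully open).
Only numpy, scipy, OpenCV 4.12 (cv2) and the standard library are available. Lean on these libraries where they do the work, as an engineer would, in place of code of your own. Each camera call takes 0.05 s, during which the arm holds its last target.

## Task

Pull the snug acrylic cover straight up off the filter stand and stand it open side down on the cabinet top, well beside the stand. Then pick up the sprung tongs, close their tips on the round glass filter standing in the slot and lift it out, never touching the filter with the robot itself; finish while still holding the filter in the tongs, at least 10 cm above the cabinet top. Leave the bowl, the lens hood and the step ring where they are.

Things in the scene. Friction and masses are not known exactly. Their poses are not given: they have to be found in the camera images.
- stand_slot (a point): Filter stand, black plastic, fixed: plinth 110 x 75 x 10 mm, on it a block 62 x 33 mm whose top is 30 mm above the cabinet top. A slot 51 mm long (x), 8 mm wide (y) runs down the block's middle. The point is the middle of the slot floor, 12 mm above the cabinet top; x along the slot, z up. Two sprung balls on the block's ends hold the cover.
- cover_center (a point): Centre of the cover: an upside-down open box, clear walls 3 mm thick, white top, 80 (x) x 42 (y) x 62 (z) mm outside, about 70 g, open below. It starts over block and filter, its x along the slot, underside 10 mm and top 72 mm above the cabinet top. Pulled straight up, the catches let go within 10 mm at 5 to 15 N; it must rise 55 mm to clear the filter.
- filter_center (a point): Centre of the filter: glass disc in an aluminium rim, 50 mm in diameter, 6 mm thick, about 25 g, standing loosely on edge in the slot, which is 18 mm deep. Its y axis is the disc's axis (level, across the slot), x lies along the slot. At the start the centre is 37 mm and the top edge 62 mm above the cabinet top.
- tongs_grip (a point): Point midway between the tongs' two black grip pads (each 44 mm long in x, 20 mm high), at the tongs' middle and half height, 43 mm above the cabinet top at the start. x runs from the hinge (85 mm behind) to the tips (85 mm ahead), y is the way the jaws close, z is up. Over the pads' outer faces: 44 mm open, 28 mm when the tips hold the filter.
- tongs_tip (a point): Point midway between the two rubber tips of the tongs, 85 mm ahead (x) of tongs_grip, at the same height. Tips are 16 mm long and 14 mm high; the gap between them is 39 mm when open and shrinks by about 2 mm for each 1 mm of squeeze at the pads.
- tongs: Sprung steel tongs with a black hinge block, 190 mm long, about 60 g, lying level on the rest; origin 7 mm below tongs_grip, same axes. A spring opens them: squeezing at the pads takes about 5 N to begin and 10 N when shut on the filter; eased, they open again. To carry them open, squeeze only partly (pads at 34 to 40 mm).
- jaw_left: The tongs' jaw on their +y side (strip, grip pad and tip); origin at its hinge.
- jaw_right: The tongs' jaw on their -y side; origin at its hinge.
- cover: The cover as a whole; origin at the centre of its underside, 31 mm below cover_center.
- filter: The filter as a whole; origin at its lowest point in the slot, 25 mm below filter_center.
- rest: Wooden tongs rest, fixed: base 150 x 40 x 8 mm and two cross bars 64 mm wide (y), 14 mm thick, 36 mm high, at 65 mm behind and 48 mm ahead of its origin (under tongs_grip at the start); the space between the bars is free for fingers. Origin on the cabinet top; x as for the tongs.
- bowl_center (a point): Bystander: white ceramic bowl, 124 mm across and 45 mm high, holding three body caps. Centre, half-way up.
- hood_center (a point): Bystander: black silicone lens hood, a flared ring 86 mm across and 46 mm high. Centre, half-way up.
- stepring_center (a point): Bystander: aluminium step-down ring lying flat, 76 mm across, 8 mm high. Centre, half-way up.

How it is judged:
On the way, in this order (a step that is already met when the one before it is completed fails the run):
1. the cover is off and stands upright on the cabinet top beside the stand, let go (horizontal distance between cover_center and stand_slot above 0.08 m and height (world z) of cover_center below 0.038 m and angle between cover's own z axis and vertical below 0.15 rad and contact force between the fingers and cover below 0.05 N), for 0.2 s.
2. both tips of the tongs pinch the filter (contact force between each of jaw_left, jaw_right and filter above 0.4 N and contact force between the fingers and tongs above 1 N), for 0.2 s.
At the end, for the whole second after the job is handed in: The filter is pinched between both tong tips (over 0.4 N each), fingers gripping the tongs, its centre over 100 mm above the cabinet top, under 50 mm/s, on nothing else; the cover stands upright (within 0.15 rad) on the cabinet top, centre over 80 mm from the stand's (all of step 2 and height (world z) of filter_center above 0.1 m and linear speed of filter below 0.05 m/s and contact force between each of tongs, filter and rest below 0.05 N and contact force between filter and cover below 0.05 N and horizontal distance between cover_center and stand_slot above 0.08 m and height (world z) of cover_center below 0.038 m and angle between cover's own z axis and vertical below 0.15 rad); the arm keeps its last pose, push and grip.
It fails at once if the robot touches the filter (contact force between any of the fingers, the arm and filter above 0.1 N).
It fails at once if a bystander is moved by more than 20 mm (distance of any of bowl_center, hood_center, stepring_center from where it was at the start of the episode above 0.02 m).
It also fails if it takes over 58 s, if anything falls off the work surface, if the arm or the gripper's body presses on something with over 40 N, if the wrist force passes 120 N, or if a joint passes its speed limit or range.

## Working session

There is one attempt and no reset: what is moved stays moved. The work goes in short steps, Python scripts to look and compute and a tool call to move; the robot and the scene stay as the last step left them, time stands still between calls to the robot, and variables do not carry over. Pictures are saved under pics/ and viewed, and the job is handed in when it is done.

Besides the shell and the picture viewer there is one more tool, called after "Call:" as name(argument=value, ...) on one line, values as JSON. arm_command: Moves the arm, as the interface text tells. Its arguments: {"type":"object","properties":{"steps":{"type":"array"},"force":{"type":"number"}},"required":["steps"]}

```bash
mkdir -p pics
cat > h.py <<'E'
from plant import *
import numpy as np, cv2
from scipy.spatial.transform import Rotation as R
def cam(name):
    s=get_state(); c=read_camera(name)
    f=c["frame"].shape[0]/2/np.tan(np.radians(c["vfov"])/2)
    K=np.array([[f,0,c["cx"]],[0,f,c["cy"]],[0,0,1]])
    if "mount" in c:
        M=np.array(c["mount"]); T=np.eye(4); T[:3,:3]=R.from_quat(s["tcp_rot"]).as_matrix(); T[:3,3]=s["eef_pos"]
        W=T@M; P,Rm=W[:3,3],W[:3,:3]
    else:
        P=np.array(c["position"]); Rm=np.array(c["rotation"])
        if Rm.size==4: Rm=R.from_quat(Rm).as_matrix()
    return dict(img=c["frame"][:,:,::-1].copy(),K=K,d=np.array(c["dist"],float),P=P,R=Rm)
def ray(c,uv):
    n=cv2.undistortPoints(np.array([[uv]],float),c["K"],c["d"])[0,0]
    v=c["R"]@np.array([n[0],-n[1],-1]); return c["P"],v/np.linalg.norm(v)
def onz(c,uv,z):
    p,v=ray(c,uv); return p+v*(z-p[2])/v[2]
def proj(c,X):
    q=c["R"].T@(np.array(X,float)-c["P"]); q=np.array([[q[0],-q[1],-q[2]]])
    return cv2.projectPoints(q,np.zeros(3),np.zeros(3),c["K"],c["d"])[0][0,0]
def two(a,ua,b,ub):
    p,v=ray(a,ua); q,w=ray(b,ub)
    s=np.linalg.lstsq(np.c_[v,-w],q-p,rcond=None)[0]
    x,y=p+v*s[0],q+w*s[1]; return (x+y)/2,np.linalg.norm(x-y)
import pickle
def save(name,c):
    cv2.imwrite(f"pics/{name}.png",c["img"]); pickle.dump(c,open(f"pics/{name}.pkl","wb"))
def load(name): return pickle.load(open(f"pics/{name}.pkl","rb"))
E
python3 - <<'E'
from h import *
np.set_printoptions(precision=4,suppress=True)
for n in ["scene","top","wrist"]:
    c=cam(n); save(n+"0",c); print(n,c["P"],c["R"][:,2],c["d"],c["K"][0,0])
print(get_state())
E
```

```text
scene [ 0.9812 -0.3194  0.893 ] [ 0.3797 -0.3372  0.8614] [-0.1708  0.      0.      0.      0.    ] 484.7019786002286
top [ 0.5374 -0.0009  0.9771] [-0.0935  0.0052  0.9956] [-0.0598  0.      0.      0.      0.    ] 447.39748538717873
wrist [0.2196 0.6418 0.3732] [-0.2692  0.13    0.9543] [0.0161 0.     0.     0.     0.    ] 354.2683814840741
{'time': 0.15, 'qpos': array([ 0.978 ,  0.287 ,  1.5779, -0.    ,  1.2786, -0.15  ]), 'dq': array([-0.0008, -0.0018, -0.0041,  0.0011, -0.0016, -0.0002]), 'joint_efforts': array([  0.001 , -40.6604, -29.3143,  -0.0002,   0.0039,   0.    ]), 'eef_pos': array([0.2889, 0.6095, 0.2302]), 'tcp_rot': array([ 0.2196,  0.9756, -0.0009, -0.0003]), 'contact_force': array([ 0.2249,  0.9738, -0.3181]), 'wrist_torque': array([-0.0278, -0.0574,  0.0605]), 'opening': 0.9977381505840347}
```

View pics/scene0.png

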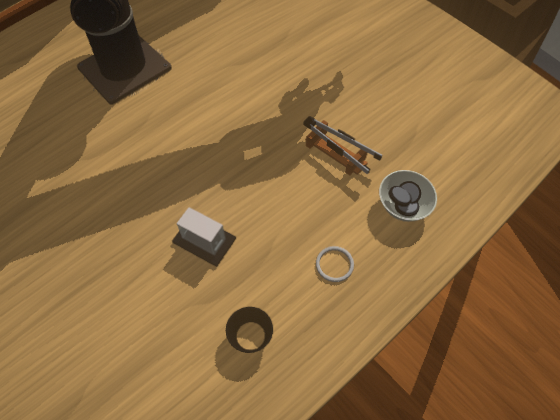

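View pics/top0.png

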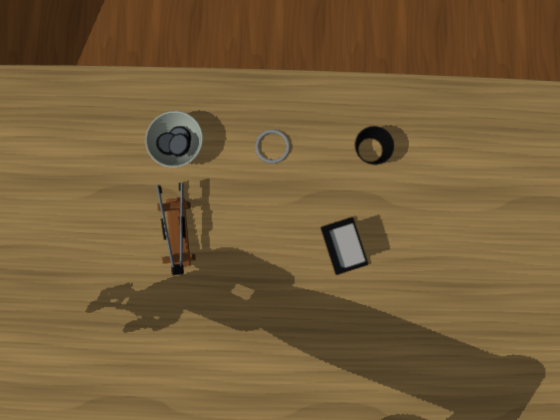

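View pics/wrist0.png

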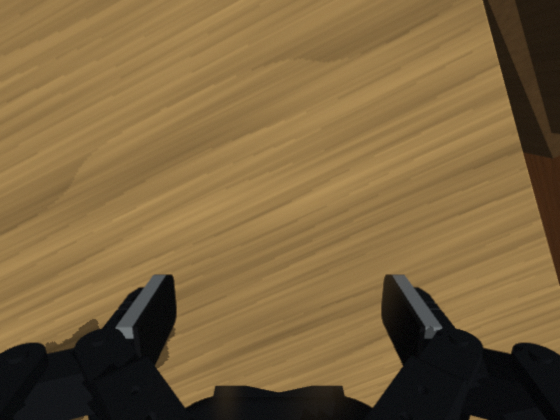

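The scene view shows the stand and cover near (203,235), tongs on the rest near (340,145), bowl (407,197), step ring (335,264) and hood (250,330). The top view has the stand at (346,246) and the tongs at (175,230). The wrist view shows only bare cabinet top and the fingers.

Run:
```python
from h import *
t=load("top0"); s=load("scene0")
a=cv2.resize(t["img"][205:285,305:400],None,fx=5,fy=5,interpolation=cv2.INTER_CUBIC)
b=cv2.resize(t["img"][170:290,135:215],None,fx=5,fy=5,interpolation=cv2.INTER_CUBIC)
o=np.zeros((600,800,3),np.uint8); b=cv2.resize(b,(320,480)); o[:400,:475]=a; o[:480,480:800]=b
cv2.imwrite("pics/z1.png",o)
a=cv2.resize(s["img"][195:275,165:245],None,fx=5,fy=5,interpolation=cv2.INTER_CUBIC)
b=cv2.resize(s["img"][105:185,295:390],None,fx=4,fy=4,interpolation=cv2.INTER_CUBIC)
o=np.zeros((400,790,3),np.uint8); o[:400,:400]=a; o[:320,405:785]=b
cv2.imwrite("pics/z2.png",o)
```

```text
(no output)
```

View pics/z1.png

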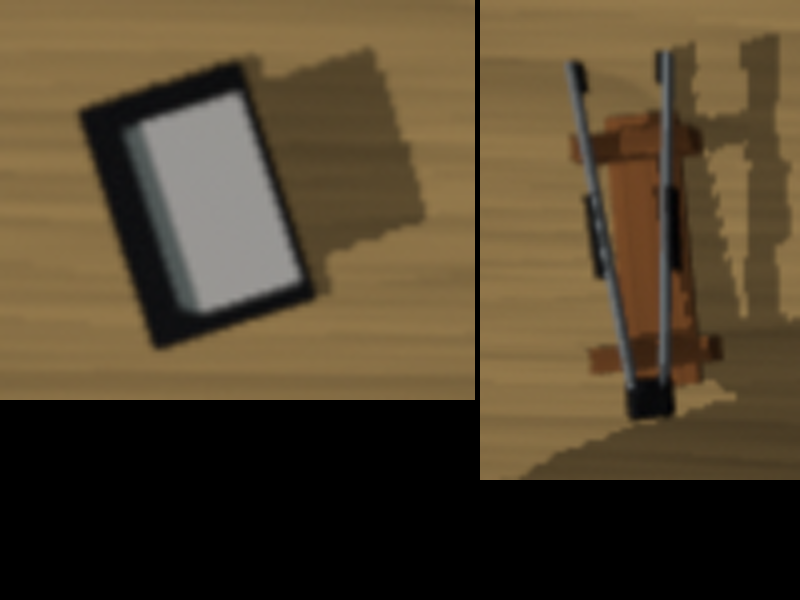

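View pics/z2.png

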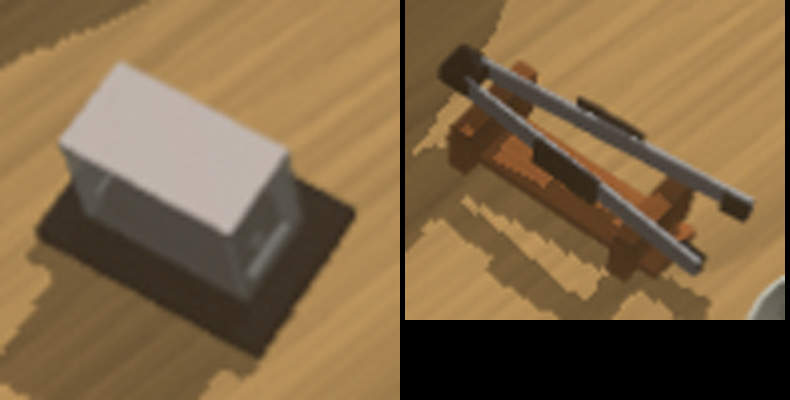

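Run:
```python
from h import *
np.set_printoptions(precision=4,suppress=True)
t=load("top0"); s=load("scene0")
for nm,c,roi in (("top",t,(205,285,305,400)),("scene",s,(195,275,165,245))):
    y0,y1,x0,x1=roi; im=c["img"][y0:y1,x0:x1]; hsv=cv2.cvtColor(im,cv2.COLOR_BGR2HSV)
    m=((hsv[:,:,1]<50)&(hsv[:,:,2]>(135 if nm=="top" else 150))).astype(np.uint8)
    ct=max(cv2.findContours(m,0,1)[0],key=cv2.contourArea)
    pts=np.array([onz(c,(p[0][0]+x0,p[0][1]+y0),0.072)[:2] for p in ct],np.float32)
    print(nm,"cover",cv2.minAreaRect(pts), cv2.contourArea(ct))
# plinth corners top z=.01 (zoom/5+offset)
q=[(80,112),(242,62),(315,295),(157,348)]
w=np.array([onz(t,(u/5-.4+305,v/5-.4+205),.01) for u,v in q]);print("plinth",w.mean(0),w,np.degrees(np.arctan2(*(w[0]-w[3])[[1,0]])))
q=[(40,232),(260,355),(353,213)]
w2=np.array([onz(s,(u/5-.4+165,v/5-.4+195),.01) for u,v in q]);print("plinth scene",(w2[0]+w2[2])/2,w2)
# tongs
def zt(u,v):return ((u-480)/4-.4+135,v/4-.4+170)
for n,p in dict(tipL=(577,78),tipR=(664,68),hinge=(651,400),hingeEnd=(650,416),padL=(594,236),padR=(671,228)).items():
    print(n,onz(t,zt(*p),.05))
def zs(u,v):return ((u-405)/4-.4+295,v/4-.4+105)
for n,p in dict(tipR=(698,262),tipL=(740,205),hingefront=(480,72),hinge=(463,66),padR=(565,160),padL=(612,117)).items():
    print("S",n,onz(s,zs(*p),.05))
for n,c,p in (("bowl",t,(174,140)),("ring",t,(272,147)),("hood",t,(374,145))): print(n,onz(c,p,.03))
```

```text
top cover ((0.5547433495521545, -0.14158405363559723), (0.07696240395307541, 0.03933432698249817), 19.35382080078125) 692.0
scene cover ((0.5533024668693542, -0.14206591248512268), (0.07946489751338959, 0.0411609448492527), 19.24193572998047) 719.5
plinth [ 0.5549 -0.1422  0.01  ] [[ 0.5932 -0.0901  0.01  ]
 [ 0.6169 -0.1602  0.01  ]
 [ 0.5169 -0.1932  0.01  ]
 [ 0.4926 -0.1252  0.01  ]] 19.268136206054084
plinth scene [ 0.5558 -0.1427  0.01  ] [[ 0.5169 -0.1936  0.01  ]
 [ 0.6191 -0.159   0.01  ]
 [ 0.5948 -0.0918  0.01  ]]
tipL [0.6609 0.2539 0.05  ]
tipR [0.6674 0.2084 0.05  ]
hinge [0.4948 0.207  0.05  ]
hingeEnd [0.4866 0.2071 0.05  ]
padL [0.5784 0.2407 0.05  ]
padR [0.5837 0.2007 0.05  ]
S tipR [0.6752 0.2077 0.05  ]
S tipL [0.6648 0.2526 0.05  ]
S hingefront [0.505  0.2105 0.05  ]
S hinge [0.4955 0.2063 0.05  ]
S padR [0.5806 0.2023 0.05  ]
S padL [0.5767 0.2435 0.05  ]
bowl [0.7716 0.2325 0.03  ]
ring [0.7618 0.0199 0.03  ]
hood [ 0.773  -0.2009  0.03  ]
```

```bash
cat >> h.py <<'E'
np.set_printoptions(precision=4,suppress=True)
def plan(pos,yawdeg):
    s=get_state(); A=R.from_quat(s["tcp_rot"]); a=np.radians(yawdeg)
    y=np.array([np.cos(a),np.sin(a),0]); z=np.array([0,0,-1.]); x=np.cross(y,z)
    B=R.from_matrix(np.c_[x,y,z])
    print("turn",(A.inv()*B).as_rotvec(),"shift",A.inv().apply(np.array(pos)-s["eef_pos"]),"t",s["time"],"open",s["opening"],"F",s["contact_force"],"p",s["eef_pos"])
E
python3 -c "
from h import *
plan([.555,-.142,.2],-70.7)
"
```

```text
turn [-0.0012  0.0021  2.362 ] shift [-0.5624 -0.5649  0.0311] t 0.15 open 0.9977381505840347 F [ 0.2249  0.9738 -0.3181] p [0.2889 0.6095 0.2302]
```

Call:
arm_command(steps=[[[0,0,0.18],[-0.043,-0.043,0],1],[[0,0,0.36],[-0.086,-0.086,0],1],[[0,0,0.54],[-0.129,-0.129,0],1],[[0,0,0.72],[-0.172,-0.172,0],1],[[0,0,0.9],[-0.215,-0.215,0.01],1],[[0,0,1.08],[-0.258,-0.258,0.01],1],[[0,0,1.26],[-0.301,-0.301,0.02],1],[[0,0,1.44],[-0.344,-0.344,0.02],1],[[0,0,1.62],[-0.387,-0.387,0.03],1],[[0,0,1.8],[-0.43,-0.43,0.03],1],[[0,0,1.98],[-0.473,-0.473,0.03],1],[[0,0,2.16],[-0.516,-0.516,0.03],1]], force=60)

```text
time: 1.65
eef_pos: [0.5342, -0.0798, 0.2009]
tcp_rot: [0.965, 0.263, -0.001, 0.0]
contact_force: [1.1, 0.8, -0.3]
opening: 1.002
```

```bash
python3 -c "
from h import *
plan([.555,-.142,.2],-70.7)
"
```

```text
turn [0.0007 0.0015 0.1957] shift [-0.0136  0.0641  0.0009] t 1.65 open 1.0017780563284264 F [ 1.1012  0.8303 -0.2758] p [ 0.5342 -0.0798  0.2009]
```

Call:
arm_command(steps=[[[0,0,0.15],[-0.01,0.05,0],1],[[0,0,0.196],[-0.014,0.064,0],1],[[0,0,0.196],[-0.014,0.064,0],1],[[0,0,0.196],[-0.014,0.064,0],1]])

```text
time: 2.15
eef_pos: [0.5542, -0.1406, 0.2006]
tcp_rot: [0.986, 0.169, -0.001, 0.0]
contact_force: [0.2, 0.8, 0.2]
opening: 1.003
```

```bash
python3 -c "
from h import *
plan([.555,-.142,.2],-70.7)
c=cam('wrist'); save('w1',c)
print([proj(c,[.555,-.142,.072])])
"
```

```text
turn [-0.0001  0.0018  0.0018] shift [0.0003 0.0016 0.0006] t 2.15 open 1.0027433415595821 F [0.1722 0.8471 0.1571] p [ 0.5542 -0.1406  0.2006]
[array([279.7714, 198.8964])]
```

View pics/w1.png

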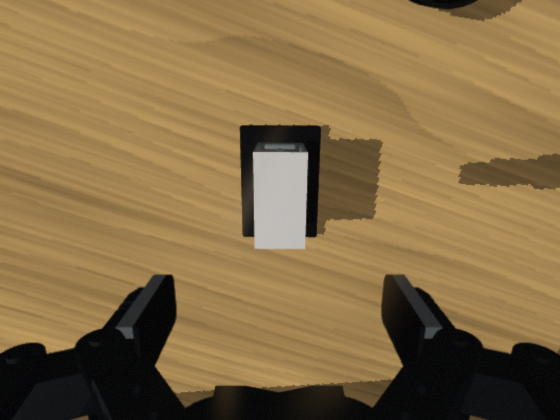

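The wrist view has the white top centred at (280,199), where I predicted it, with its sides square to the image. Next I go down and grip.

Call:
arm_command(steps=[[[0,0,0],[0,0.001,0.05],1],[[0,0,0],[0,0.0015,0.1],1],[[0,0,0],[0,0.0015,0.14],1],[[0,0,0],[0,0.0015,0.165],1],[[0,0,0],[0,0.0015,0.165],1],[[0,0,0],[0,0.0015,0.165],0.4],[[0,0,0],[0,0.0015,0.165],-1],[[0,0,0],[0,0.0015,0.165],-1],[[0,0,0],[0,0.0015,0.165],-1],[[0,0,0],[0,0.0015,0.165],-1]], force=60)

```text
time: 3.45
eef_pos: [0.5559, -0.1425, 0.0378]
tcp_rot: [0.986, 0.169, 0.001, 0.001]
contact_force: [-0.0, 1.0, 5.5]
opening: 0.485
```

```bash
python3 -c "
from h import *
plan([.555,-.142,.035],-70.7)
c=cam('wrist'); save('w2',c)
"
```

```text
turn [ 0.0022 -0.0009  0.0021] shift [-0.0007 -0.0008  0.0028] t 3.45 open 0.48538759648615715 F [-0.0348  0.9754  5.454 ] p [ 0.5559 -0.1425  0.0378]
```

View pics/w2.png

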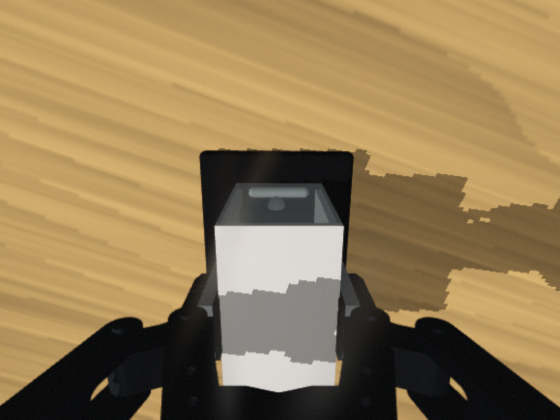

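The pads sit on the cover at (205,330) and (350,330), opening 41 mm, cover still on its plinth. Now I pull straight up.

Call:
arm_command(steps=[[[0,0,0],[0,0,-0.01],-1],[[0,0,0],[0,0,-0.02],-1],[[0,0,0],[0,0,-0.035],-1],[[0,0,0],[0,0,-0.055],-1],[[0,0,0],[0,0,-0.08],-1],[[0,0,0],[0,0,-0.1],-1],[[0,0,0],[0,0,-0.11],-1],[[0,0,0],[0,0,-0.11],-1]])

```text
time: 4.5
eef_pos: [0.5561, -0.1425, 0.1488]
tcp_rot: [0.986, 0.169, 0.001, 0.002]
contact_force: [-0.4, -0.6, -0.3]
opening: 0.48
```

```bash
python3 -c "
from h import *
plan([.555,-.30,.15],-70.7)
c=cam('wrist'); save('w3',c)
c=cam('scene'); save('s3',c)
cv2.imwrite('pics/s3z.png',cv2.resize(c['img'][130:290,100:300],None,fx=3,fy=3))
"
```

```text
turn [ 0.0035 -0.0021  0.0021] shift [-0.0534  0.1481 -0.0008] t 4.5 open 0.4801528753957784 F [-0.4189 -0.6134 -0.3143] p [ 0.5561 -0.1425  0.1488]
```

View pics/w3.png

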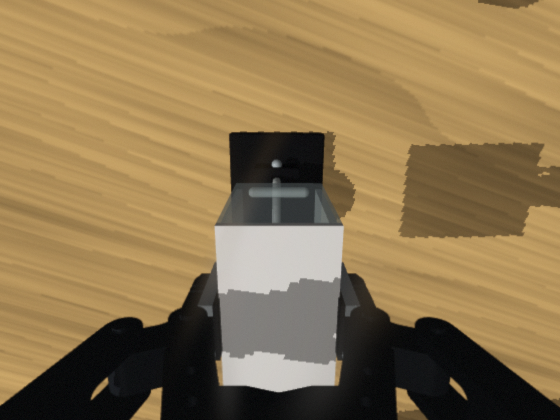

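View pics/s3z.png

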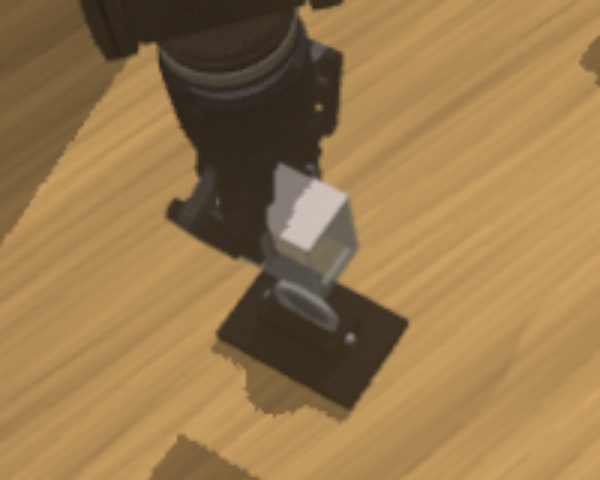

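The cover is off and level in the gripper; in the scene crop the filter ring still stands in the slot at about (305,303).

Call:
arm_command(steps=[[[0,0,0],[-0.015,0.045,0],-1],[[0,0,0],[-0.035,0.1,0],-1],[[0,0,0],[-0.053,0.148,0],-1],[[0,0,0],[-0.053,0.148,0.04],-1],[[0,0,0],[-0.053,0.148,0.08],-1],[[0,0,0],[-0.053,0.148,0.105],-1],[[0,0,0],[-0.053,0.148,0.112],-1],[[0,0,0],[-0.053,0.148,0.115],-1],[[0,0,0],[-0.053,0.148,0.115],-1]])

```text
time: 5.72
eef_pos: [0.555, -0.2998, 0.0331]
tcp_rot: [0.986, 0.169, 0.001, 0.001]
contact_force: [0.6, 0.1, -0.1]
opening: 0.485
```

```bash
python3 -c "
from h import *
plan([.555,-.30,.0278],-70.7)
"
```

```text
turn [ 0.0025 -0.0007  0.0022] shift [-0.0001  0.0001  0.0053] t 5.725 open 0.4849752953553981 F [ 0.5591  0.1087 -0.0721] p [ 0.555  -0.2998  0.0331]
```

Call:
arm_command(steps=[[[0,0,0],[0,0,0.003],-1],[[0,0,0],[0,0,0.0045],-1],[[0,0,0],[0,0,0.0055],-1],[[0,0,0],[0,0,0.006],-1]])

```text
time: 6.22
eef_pos: [0.5552, -0.2999, 0.0278]
tcp_rot: [0.986, 0.169, 0.001, 0.001]
contact_force: [-1.1, 0.9, 4.4]
opening: 0.486
```

```bash
python3 -c "
from h import *
plan([.555,-.30,.0278],-70.7)
"
```

```text
turn [ 0.0026 -0.0007  0.0022] shift [-0.0002 -0.     -0.    ] t 6.225 open 0.4855756274071979 F [-1.1339  0.8707  4.4157] p [ 0.5552 -0.2999  0.0278]
```

Contact at 4.4 N, so the cover is on the cabinet top. I open and go straight up.

Call:
arm_command(steps=[[[0,0,0],[0,0,0],1],[[0,0,0],[0,0,0],1],[[0,0,0],[0,0,0],1],[[0,0,0],[0,0,0],1],[[0,0,0],[0,0,-0.04],1],[[0,0,0],[0,0,-0.09],1],[[0,0,0],[0,0,-0.14],1],[[0,0,0],[0,0,-0.17],1],[[0,0,0],[0,0,-0.17],1],[[0,0,0],[0,0,-0.17],1]])

```text
time: 7.48
eef_pos: [0.5543, -0.299, 0.1961]
tcp_rot: [0.986, 0.169, -0.0, 0.0]
contact_force: [-0.7, -0.3, 0.3]
opening: 1.001
```

```bash
python3 -c "
from h import *
plan([.575,.21,.20],-81.8)
c=cam('scene'); save('s4',c); print(proj(c,[.5552,-.2999,.062]))
print(get_state()['qpos'])
"
```

```text
turn [0.0006 0.0006 0.196 ] shift [ 0.1889 -0.4732 -0.0042] t 7.475 open 1.0005220449815326 F [-0.7002 -0.2843  0.3226] p [ 0.5543 -0.299   0.1961]
[133.4233 276.3044]
[-0.6553  0.2188  1.7255 -0.0009  1.1986  0.5767]
```

View pics/s4.png

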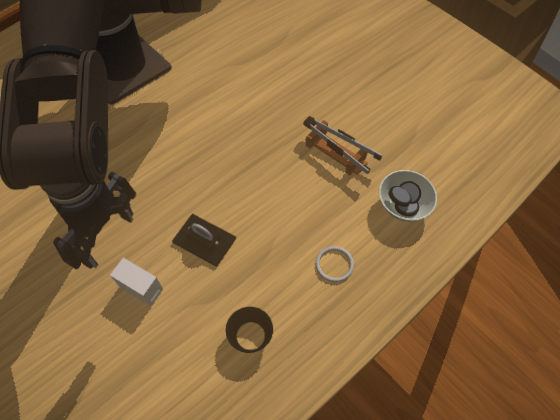

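The cover stands upright at about (135,280) and the filter is in the slot at (202,232). On to a look over the tongs.

Call:
arm_command(steps=[[[0,0,0.02],[0.019,-0.047,0],1],[[0,0,0.04],[0.038,-0.095,0],1],[[0,0,0.06],[0.057,-0.142,0],1],[[0,0,0.08],[0.076,-0.19,0],1],[[0,0,0.1],[0.095,-0.237,0],1],[[0,0,0.12],[0.114,-0.285,0],1],[[0,0,0.14],[0.133,-0.332,0],1],[[0,0,0.16],[0.152,-0.38,0],1],[[0,0,0.18],[0.17,-0.427,0],1],[[0,0,0.196],[0.189,-0.473,0],1],[[0,0,0.196],[0.189,-0.473,0],1],[[0,0,0.196],[0.189,-0.473,0],1]])

```text
time: 9.02
eef_pos: [0.574, 0.2097, 0.1934]
tcp_rot: [0.997, 0.072, -0.002, 0.0]
contact_force: [-0.2, -0.5, 0.2]
opening: 0.996
```

```bash
python3 -c "
from h import *
plan([.575,.21,.20],-81.8)
c=cam('wrist'); save('w5',c)
"
```

```text
turn [0.0003 0.0049 0.0005] shift [ 0.001  -0.0002 -0.0066] t 9.025 open 0.9955704764011789 F [-0.2498 -0.5205  0.2362] p [0.574  0.2097 0.1934]
```

View pics/w5.png

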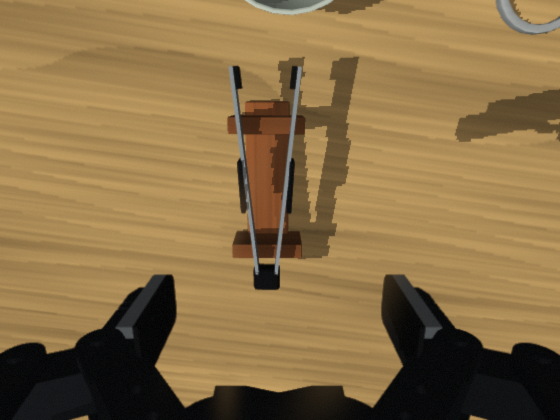

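```bash
python3 -c "
from h import *
c=load('w5')
cv2.imwrite('pics/w5z.png',cv2.resize(c['img'][50:300,205:325],None,fx=2.4*1.0,fy=2.4,interpolation=2))
for n,p,z in (('tip',(266.3,77.5),.050),('pads',(266.5,186),.053),('hinge',(266.8,276),.05),('bar f',(266,124),.036),('bar b',(267,243),.036)): print(n,onz(c,p,z))
h=onz(c,(266.8,276),.05);t=onz(c,(266.3,77.5),.05); print(np.degrees(np.arctan2(*(t-h)[[1,0]])))
"
```

```text
tip [0.663  0.2311 0.05  ]
pads [0.5804 0.2198 0.053 ]
hinge [0.4971 0.2085 0.05  ]
bar f [0.6281 0.2272 0.036 ]
bar b [0.5231 0.2122 0.036 ]
7.773069819861365
```

View pics/w5z.png

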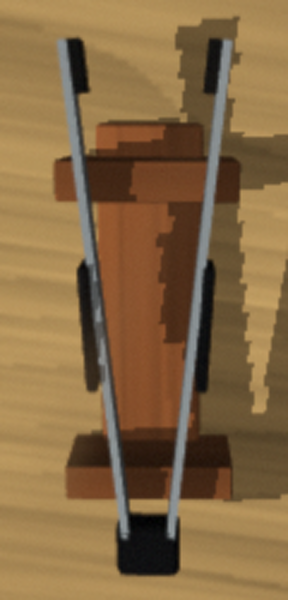

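```bash
python3 -c "
from h import *
plan([.579,.2196,.024],-82.2)
"
```

```text
turn [0.0002 0.0041 0.0064] shift [ 0.0068 -0.0097  0.1699] t 9.075 open 1.0017646494165697 F [ 0.0525 -0.2385  0.1646] p [0.5743 0.2092 0.1939]
```

Call:
arm_command(steps=[[[0,0.003,0.006],[0.006,-0.009,0.02],1],[[0,0.003,0.006],[0.007,-0.01,0.06],1],[[0,0.003,0.006],[0.007,-0.01,0.1],1],[[0,0.003,0.006],[0.007,-0.01,0.14],1],[[0,0.003,0.006],[0.007,-0.01,0.165],1],[[0,0.003,0.006],[0.007,-0.01,0.17],1],[[0,0.003,0.006],[0.007,-0.01,0.17],1],[[0,0.003,0.006],[0.007,-0.01,0.17],1]], force=30)

```text
time: 10.07
eef_pos: [0.5804, 0.22, 0.0253]
tcp_rot: [0.998, 0.068, 0.001, -0.0]
contact_force: [-0.6, 0.3, -0.0]
opening: 0.997
```

```bash
python3 -c "
from h import *
plan([.579,.2196,.024],-82.2)
c=cam('wrist'); save('w6',c)
"
```

```text
turn [-0.     -0.0017 -0.0001] shift [-0.0014  0.0002  0.0013] t 10.075 open 0.9972881994064331 F [-0.6208  0.3451 -0.0198] p [0.5804 0.22   0.0253]
```

View pics/w6.png

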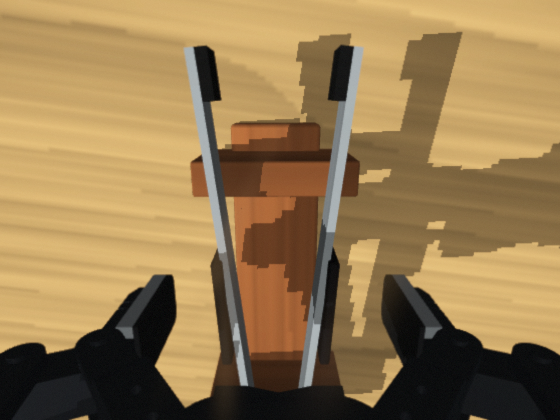

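Fingers straddle the tongs, whose pads at u≈218 and 335 sit about 1.5 mm left of centre. I shift and close partly.

Call:
arm_command(steps=[[[0,0,0],[-0.001,-0.0013,0.001],0.3],[[0,0,0],[-0.001,-0.0013,0.001],0.05],[[0,0,0],[-0.001,-0.0013,0.001],0.0],[[0,0,0],[-0.001,-0.0013,0.001],-0.08],[[0,0,0],[-0.001,-0.0013,0.001],-0.14],[[0,0,0],[-0.001,-0.0013,0.001],-0.14],[[0,0,0],[-0.001,-0.0013,0.001],-0.14]], force=30)

```text
time: 11.0
eef_pos: [0.5804, 0.2215, 0.026]
tcp_rot: [0.998, 0.068, 0.002, -0.0]
contact_force: [-0.7, -1.3, 5.9]
opening: 0.43
```

```bash
python3 -c "
from h import *
plan([.579,.2196,.024],-82.2)
c=cam('wrist'); save('w7',c)
"
```

```text
turn [-0.0003 -0.0044  0.0002] shift [-0.0016  0.0017  0.002 ] t 11.0 open 0.4297129433252242 F [-0.7488 -1.2658  5.8912] p [0.5804 0.2215 0.026 ]
```

View pics/w7.png

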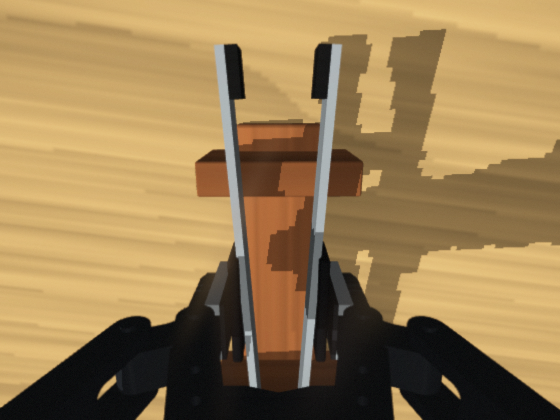

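The tongs are held half squeezed with the tips at (232,70) and (324,70), symmetric about the picture's middle. I lift.

Call:
arm_command(steps=[[[0,0,0],[0,0,-0.01],-0.14],[[0,0,0],[0,0,-0.03],-0.14],[[0,0,0],[0,0,-0.06],-0.14],[[0,0,0],[0,0,-0.1],-0.14],[[0,0,0],[0,0,-0.13],-0.14],[[0,0,0],[0,0,-0.14],-0.14],[[0,0,0],[0,0,-0.14],-0.14],[[0,0,0],[0,0,-0.14],-0.14]])

```text
time: 12.05
eef_pos: [0.5786, 0.2212, 0.1641]
tcp_rot: [0.998, 0.068, 0.001, -0.0]
contact_force: [-0.5, -0.8, -1.6]
opening: 0.436
```

```bash
python3 -c "
from h import *
plan([.579,.2196,.164],-82.2)
c=cam('wrist'); save('w8',c)
c=cam('scene'); save('s8',c)
cv2.imwrite('pics/s8z.png',cv2.resize(c['img'][30:190,220:400],None,fx=3,fy=3))
# expected tip positions for pts in tool frame
s=get_state();A=R.from_quat(s['tcp_rot']);w=load('w8')
for y in(-.0165,.0165):
  for x in (.077,.093): print(proj(w,s['eef_pos']+A.apply([x,y,-.019-.007])))
"
```

```text
turn [-0.0001 -0.0011  0.0002] shift [0.0001 0.0016 0.0001] t 12.05 open 0.43574679640226777 F [-0.4904 -0.7648 -1.5819] p [0.5786 0.2212 0.1641]
[223.8892  96.3027]
[221.323   40.0647]
[328.8857  96.3142]
[331.2608  40.0807]
```

View pics/w8.png

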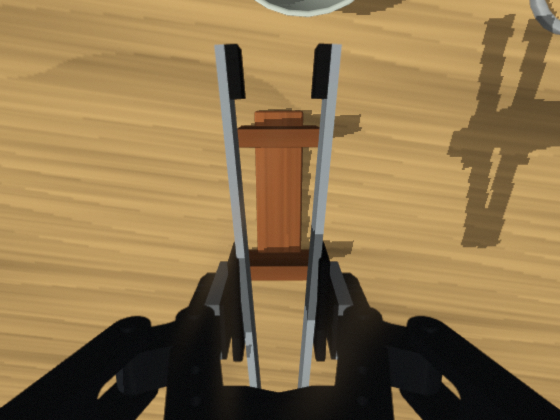

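View pics/s8z.png

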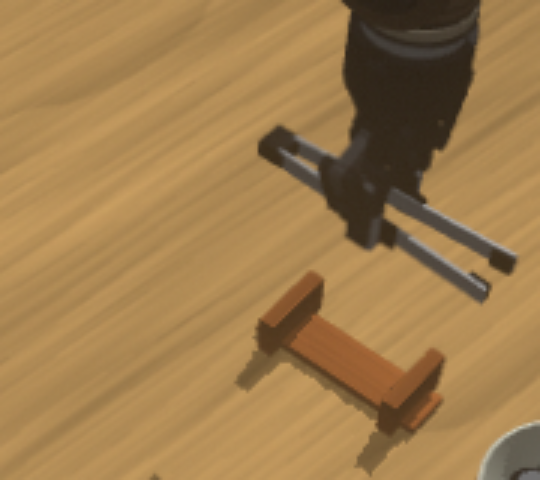

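```bash
python3 -c "
from h import *
plan([.4757,-.1698,.15],-70.7)
"
```

```text
turn [ 0.     -0.0009 -0.2006] shift [-0.1552  0.3734  0.0138] t 12.15 open 0.43098719835939353 F [-0.6585  0.2037 -1.147 ] p [0.5788 0.2212 0.164 ]
```

Call:
arm_command(steps=[[[0,0,-0.01],[-0.01,0.025,0],-0.14],[[0,0,-0.03],[-0.027,0.065,0],-0.14],[[0,0,-0.05],[-0.044,0.105,0],-0.14],[[0,0,-0.07],[-0.061,0.147,0],-0.14],[[0,0,-0.1],[-0.079,0.19,0],-0.14],[[0,0,-0.13],[-0.097,0.233,0],-0.14],[[0,0,-0.15],[-0.115,0.277,0],-0.14],[[0,0,-0.17],[-0.132,0.318,0],-0.14],[[0,0,-0.19],[-0.146,0.352,0.01],-0.14],[[0,0,-0.2],[-0.155,0.373,0.014],-0.14],[[0,0,-0.2],[-0.155,0.373,0.014],-0.14],[[0,0,-0.2],[-0.155,0.373,0.014],-0.14]])

```text
time: 13.65
eef_pos: [0.4758, -0.1689, 0.1494]
tcp_rot: [0.986, 0.167, 0.0, -0.001]
contact_force: [-0.5, 0.0, -0.9]
opening: 0.43
```

```bash
python3 -c "
from h import *
plan([.4757,-.1698,.15],-70.7)
c=cam('wrist'); save('w9',c)
print(proj(c,[.555,-.142,.062]),get_state()['qpos'])
c=cam('scene'); save('s9',c)
cv2.imwrite('pics/s9z.png',cv2.resize(c['img'][120:300,80:280],None,fx=3,fy=3))
"
```

```text
turn [-0.001  -0.0005 -0.0008] shift [-0.0004  0.0009 -0.0006] t 13.65 open 0.42960000680828864 F [-0.5285  0.0294 -0.8738] p [ 0.4758 -0.1689  0.1494]
[278.9403  86.3406] [-0.5422 -0.0058  2.0602  0.001   1.0872  0.6913]
```

View pics/w9.png

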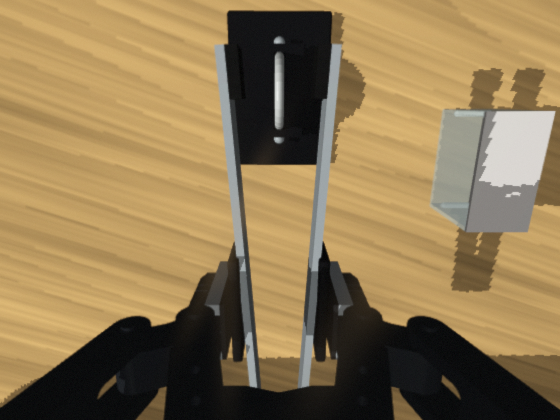

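View pics/s9z.png

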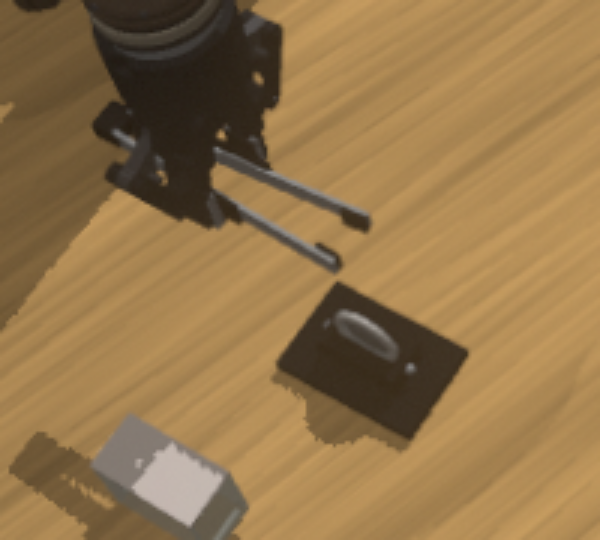

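The filter's rim runs along u≈279 (rows 53–128), midway between the tips at u≈233 and 322. I lower the open tips over it.

Call:
arm_command(steps=[[[0,0,0],[0,0.001,0.03],-0.14],[[0,0,0],[0,0.001,0.06],-0.14],[[0,0,0],[0,0.001,0.085],-0.14],[[0,0,0],[0,0.001,0.105],-0.14],[[0,0,0],[0,0.001,0.115],-0.14],[[0,0,0],[0,0.001,0.118],-0.14],[[0,0,0],[0,0.001,0.118],-0.14]])

```text
time: 14.62
eef_pos: [0.477, -0.1695, 0.0324]
tcp_rot: [0.986, 0.168, 0.001, 0.0]
contact_force: [0.5, -0.8, -0.4]
opening: 0.435
```

```bash
python3 -c "
from h import *
plan([.4757,-.1698,.032],-70.7)
c=cam('wrist'); save('w10',c)
c=cam('scene'); save('s10',c)
cv2.imwrite('pics/s10z.png',cv2.resize(c['img'][170:280,120:260],None,fx=5,fy=5,interpolation=2))
"
```

```text
turn [ 0.0006 -0.0016  0.0009] shift [-0.0014 -0.0002  0.0004] t 14.625 open 0.43467902172102846 F [ 0.4609 -0.8132 -0.3781] p [ 0.477  -0.1695  0.0324]
```

View pics/w10.png

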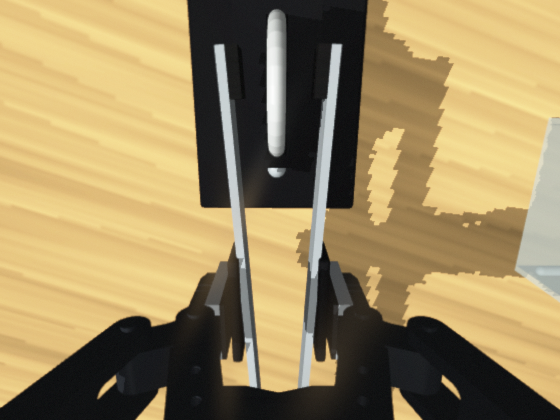

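View pics/s10z.png

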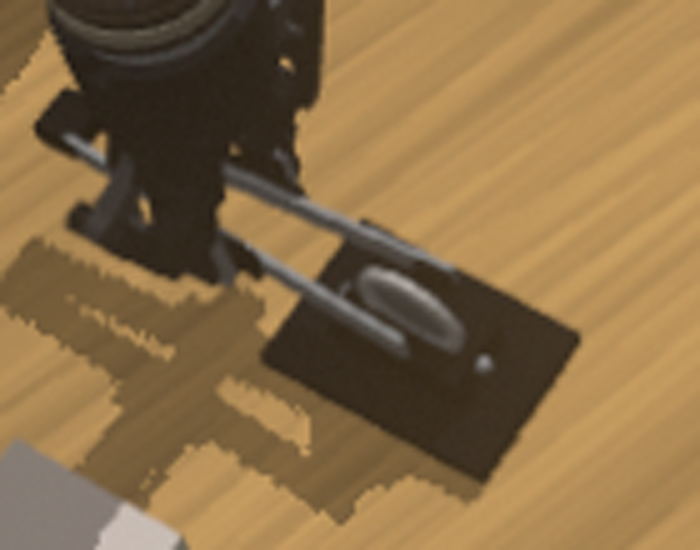

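Tips at u≈233 and 325 straddle the filter at u≈277, and there is no contact force. Now I close.

Call:
arm_command(steps=[[[0,0,0],[0,0,0],-0.22],[[0,0,0],[0,0,0],-0.28],[[0,0,0],[0,0,0],-0.34],[[0,0,0],[0,0,0],-0.45],[[0,0,0],[0,0,0],-0.7],[[0,0,0],[0,0,0],-1],[[0,0,0],[0,0,0],-1],[[0,0,0],[0,0,0],-1],[[0,0,0],[0,0,0],-1]], force=30)

```text
time: 15.85
eef_pos: [0.4772, -0.1698, 0.0327]
tcp_rot: [0.986, 0.168, 0.001, 0.0]
contact_force: [0.4, 0.4, 0.4]
opening: 0.322
```

```bash
python3 -c "
from h import *
plan([.4757,-.1698,.032],-70.7)
c=cam('wrist'); save('w11',c)
"
```

```text
turn [ 0.0013 -0.0021  0.0006] shift [-0.0014 -0.0005  0.0007] t 15.85 open 0.3216412999681503 F [0.3602 0.3623 0.431 ] p [ 0.4772 -0.1698  0.0327]
```

View pics/w11.png

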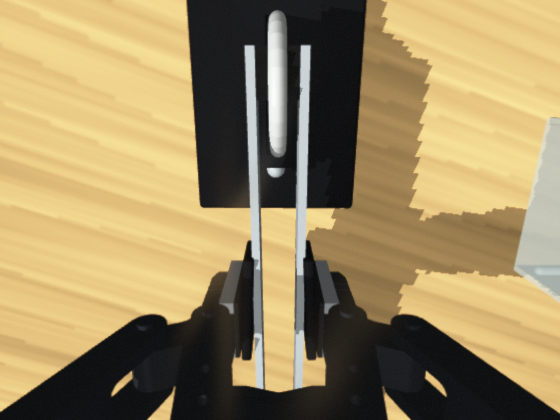

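The tips are shut on the filter and the opening is 27 mm, as the task gives for holding it. I lift straight up.

Call:
arm_command(steps=[[[0,0,0],[0,0,-0.005],-1],[[0,0,0],[0,0,-0.015],-1],[[0,0,0],[0,0,-0.03],-1],[[0,0,0],[0,0,-0.05],-1],[[0,0,0],[0,0,-0.075],-1],[[0,0,0],[0,0,-0.1],-1],[[0,0,0],[0,0,-0.12],-1],[[0,0,0],[0,0,-0.13],-1],[[0,0,0],[0,0,-0.13],-1],[[0,0,0],[0,0,-0.13],-1],[[0,0,0],[0,0,-0.13],-1]])

```text
time: 17.27
eef_pos: [0.4763, -0.1694, 0.1616]
tcp_rot: [0.986, 0.168, 0.0, -0.0]
contact_force: [0.3, 0.5, -1.5]
opening: 0.325
```

```bash
python3 -c "
from h import *
plan([.4757,-.1698,.16],-70.7)
c=cam('wrist'); save('w12',c)
c=cam('scene'); save('s12',c)
cv2.imwrite('pics/s12z.png',cv2.resize(c['img'][120:300,80:280],None,fx=3,fy=3))
"
```

```text
turn [-0.0005 -0.0007  0.0006] shift [-0.0007  0.0002  0.0016] t 17.275 open 0.32505600943189356 F [ 0.2561  0.5202 -1.4566] p [ 0.4763 -0.1694  0.1616]
```

View pics/w12.png

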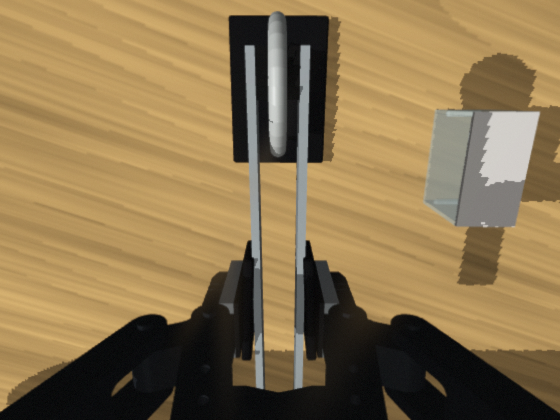

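View pics/s12z.png

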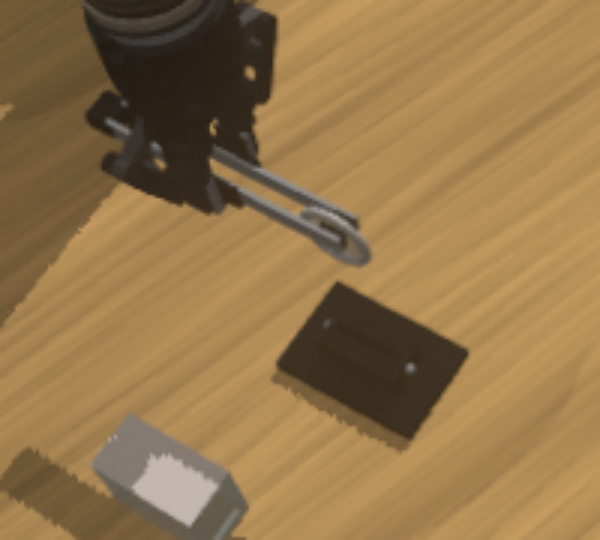

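The filter hangs in the tongs at about (337,237) in the scene crop, and the slot below is empty. One last check of the cover, then I hand in.

```bash
python3 -c "
from h import *
a=load('s4');im=a['img'][255:310,105:165];h=cv2.cvtColor(im,cv2.COLOR_BGR2HSV)
m=((h[:,:,1]<50)&(h[:,:,2]>150)).astype(np.uint8)
ct=max(cv2.findContours(m,0,1)[0],key=cv2.contourArea)
print(cv2.minAreaRect(np.array([onz(a,(p[0][0]+105,p[0][1]+255),.062)[:2] for p in ct],np.float32)))
s=get_state();print(s['dq'],s['opening'],s['contact_force'])
sign_off()
"
```

```text
((0.5532328486442566, -0.30078041553497314), (0.07960738241672516, 0.041392046958208084), 18.76738929748535)
[-0.0002 -0.0013 -0.0047  0.     -0.0004  0.0008] 0.32140920959740155 [ 0.0452  0.1681 -1.3999]
the job is handed in; nothing more can be done
```

I finished the task and handed it in at about 17.3 s of the 58 s allowed. The hand-in reports no verdict, so I don't know how it was judged.

- **Cover:** I pulled it straight up off the stand and stood it open side down beside it. After release its top measured 79.6 x 41.4 mm at the height expected for a cover standing on the cabinet top. It is about 16 cm from the stand.
- **Filter:** I picked up the tongs half squeezed, lowered the open tips over the filter, closed them at 30 N and lifted 129 mm. By that lift its centre is about 0.165 m up; I didn't measure that height separately.
- **Last checks:** The pictures show the filter between the tips, the slot empty and the cover upright. The gripper opening of 27 mm agrees with the 28 mm given for tips holding the filter, and the arm was practically still.
- **Bystanders:** The bowl, step ring and lens hood looked undisturbed in the scene picture taken after the cover was placed. I didn't measure them again at the end, but nothing was moved near them afterwards except lifting the tongs, with the bowl just ahead of the tips.

No check failed or disagreed with another.

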